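# Refit the radio's knob and hold it pressed in

## Robot

A 6-joint arm with a two-finger parallel gripper is mounted at the origin on the work surface. World frame = base frame: x ahead of the robot, y to its left, z up, the work surface at z = 0. Lengths are in m, angles in rad, forces in N, time in s.
With the tool pointing down it reaches from about 0.275 to 0.75 m from the base axis. Payload 10.2 kg.
Tool frame: the origin (TCP) lies midway between the tips of the shut fingers; the grasp point (between the pads) lies 19 mm behind it (env.hold_point_z is the distance from the TCP to the grasp point, in m); x points along the fingers, z is the direction in which the jaws open and shut, and the axes are right-handed (so a half turn about x gives the same grasp; the last joint's range is limited). The gripper opens to 85 mm and grips with 20 to 120 N. Pads are 22 mm wide; open, the fingers measure 114 mm over their backs; the gripper's body (76 mm by 85 mm) begins 54 mm behind the grasp point. The pads swing forward as they close: fully open they stand 13 mm farther back than shut.
Start: joints at [-1.467, 0.313, 1.498, -0, 1.331, -0.223], TCP at [0.169, -0.497, 0.231] pointing down, gripper open.
Joint ranges: [-2.94, 2.94], [-0.97, 2.17], [0.19, 2.56], [-1.23, 4.37], [0.02, 3.11], [-2.88, 2.88]. Speed limits (rad/s): [2.39, 2.39, 3.01, 3.14, 3.14, 3.14].

## Interface

Orientations are given as a unit quaternion [x, y, z, w].
In Python, from bench import env, kinematics, monitor, eyes, job gives the robot as it stands. The module is installed in compiled form; this text tells all that it offers. Calls block until the motion is done:
- env.reach(position, orientation): joint-space move of the TCP to a pose.
- env.movel(position, velocity=0.15, frame=None, guard=None): straight line of the TCP; frame=None keeps the orientation; velocity is the mean speed in m/s. With guard (N) it stops when the force on the tool has changed by that much, and returns True; else False.
- env.set_joints(angles): joint-space move.
- env.release() and env.close_gripper(effort=None): open the fingers fully, or close them until they stop; effort is the grip in N (None keeps the last).
- env.hold(seconds).
- kinematics.ik(position, orientation): joint angles nearest the present ones, or None.
- monitor.sense(): the state.
- eyes.grab_frame(name): name is "scene" or "top"; returns a dict with "frame" (480x640x3 uint8, red, green, blue), "mtx" (3x3 intrinsics, pixels), "view" (4x4, takes a point from world to camera coordinates). Camera axes: x right, y down, z forward; pixel columns grow to the right and rows downward; lengths in m; the calibration is good to about 2 mm. A picture is of the moment at which its call begins. There is no depth.
A pose or a line that the arm cannot do raises env.MotionError and nothing moves.
- job.hand_in(): hands the job in, once; it reports no verdict.
The state is a dict: "clock": time; "joints": joint angles; "qvel": joint speeds; "joint_efforts": joint torques, N m; "position": TCP position; "ee_rot": TCP orientation; "contact_force": force on the tool from outside, world axes, zero at the start; "ft_torque": the same for the moment, N m; "finger_gap": opening from 0.0 (shut) to 1.0 (fully open).
Only numpy, scipy, OpenCV 4.12 (cv2) and the standard library are available. Lean on these libraries where they do the work, as an engineer would, in place of code of your own. Each camera call takes 0.05 s, during which the arm holds its last target. There are 200 camera calls.

## Task

The aluminium pointer knob has come off the table radio and lies on the desk. Pick it up, turn it so that its D-shaped bore matches the flat on the radio's bare shaft, and push it fully home on the shaft and on until the sprung shaft is pressed all the way in; finish while still holding the knob in the fingers and keeping it pressed in. Leave the radio's other dial and everything else on the desk as it is.

Things in the scene. Friction and masses are not known exactly. Their poses are not given: they have to be found in the camera images.
- knob: loose aluminium pointer knob, 70 g, bore down on the desk. Origin: centre of its underside; z up, x to the nose. Skirt 48 mm dia, z 0-18 mm; on it the grip bar, z 18-38 mm, 14 mm wide (y), from x = -20 to +14 mm, then tapering to a pointed nose (dark line on top) at x = +32. Blind D bore in the underside: 15 mm deep, radius 9, flat at x = +5.5 mm (nose side), mouth chamfered
- bore_end (a point): centre of the closed end of the knob's bore, on its axis 15 mm above the underside; axes as the knob's. The knob is best gripped by the two sides of the bar, fingertips just above the skirt
- shaft_tip (a point): centre of the top face of the bare steel D-shaft on the radio (at either end). z up, x out of the flat (the white collar at its foot has a tab on that side). Radius 8 mm, flat 4.5 mm from the axis, last 2 mm tapered. Tip 24 mm above the radio's top: the seated knob's underside is 9 mm above the top, 5 mm when pressed in. Stiff to turn (0.15 N m)
- shaft (a joint): how far the bare shaft is pressed in, in m: 0 at rest, 0.004 all the way in. It is sprung: it starts to move at about 4 N and is all the way in at about 10 N, then stops hard
- radio: the table radio, dark wood with an aluminium top, 190 (x) by 300 (y) by 100 mm high, heavy, does not move. Origin: centre of its underside; the two controls stand on its top at x = -20 mm, y = +70 and -70 mm in its frame
- dial_rim (a point): a point on the upper rim of the radio's other control, a round aluminium dial 50 mm in diameter and 22 mm high which turns easily and is to be left alone; the point is 23 mm from the dial's axis and turns with it
- mug: bystander: white mug, 80 mm in diameter, 95 mm high; origin at the centre of its underside, handle at +y
- paperweight: bystander: green glass paperweight, 72 mm in diameter, 38 mm high; origin at the centre of its underside
- screwdriver: bystander: screwdriver 170 mm long, lying on the desk along its x axis
- ink_jar: bystander: ink jar, 52 mm in diameter, 55 mm high; origin at the centre of its underside
- stapler: bystander: stapler, 145 by 36 by 50 mm; origin at the centre of its underside, long along x
- clip_tray: bystander: small open brass tray, 70 by 90 by 24 mm; origin at the centre of its underside
- tape_dispenser: bystander: tape dispenser, 130 by 50 by 80 mm; origin at the centre of its underside, long along x
Things that resemble listed ones, but are neither listed nor needed, are in the scene too. Leave any blue or red look-alike of the knob alone.

How it is judged:
On the way:
1. the knob is picked up in the fingers, clear of the desk (height (world z) of knob above 0.04 m and contact force between the fingers and knob above 1 N), for 0.2 s.
At the end, for the whole second after the job is handed in: Through the last second the knob is home on the bare shaft (bore end within 2 mm of the tip in height, 2.5 mm sideways, flat to flat, upright within 0.14 rad), still held by the fingers, with the sprung shaft pressed in by over 3 of its 4 mm; the knob is still and off the case (horizontal distance between bore_end and shaft_tip below 0.0025 m and z of bore_end in the frame of shaft_tip between -0.003 and 0.002 m and angle between the x axis of bore_end and the x axis of shaft_tip, either way round below 0.4 rad and angle between knob's own z axis and vertical below 0.14 rad and value of joint shaft above 0.003 m and contact force between the fingers and knob above 3 N and contact force between knob and radio below 0.5 N and linear speed of knob below 0.02 m/s); the arm keeps its last pose, push and grip.
It fails at once if the other dial is turned (its rim moves more than 8 mm) (distance of dial_rim from where it was at the start of the episode above 0.008 m).
It fails at once if a bystander is moved by more than 20 mm (distance of any of mug, paperweight, screwdriver, ink_jar, stapler, clip_tray, tape_dispenser from where it was at the start of the episode above 0.02 m).
It also fails if it takes over 38 s, if anything falls off the work surface, if the arm or the gripper's body presses on something with over 40 N, if the wrist force passes 120 N, or if a joint passes its speed limit or range.

## Working session

There is one attempt and no reset: what is moved stays moved. The work goes in short steps, each a Python script; the robot and the scene stay as the last script left them, time stands still between calls to the robot, and variables do not carry over. Pictures are saved under pics/ and viewed, about 8 in all and at most 12, crops included, and the job is handed in when it is done.

```bash
mkdir -p pics; python3 - <<'E'
from bench import env, kinematics, monitor, eyes, job
import cv2, numpy as np
for n in ("scene","top"):
    f=eyes.grab_frame(n)
    cv2.imwrite(f"pics/{n}0.png",f["frame"][:,:,::-1])
    np.savez(f"pics/{n}0.npz",**f)
    print(n,f["mtx"].tolist(),np.round(f["view"],4).tolist())
s=monitor.sense();print(s["clock"],s["position"],s["ee_rot"],s["finger_gap"])
E
```

```text
scene [[562.8032647213311, 0.0, 315.73758714754297], [0.0, 562.8032647213311, 237.22457831605337], [0.0, 0.0, 1.0]] [[-0.389, 0.9211, 0.012, 0.2736], [0.5743, 0.2527, -0.7787, -0.245], [-0.7203, -0.296, -0.6273, 1.5713], [0.0, 0.0, 0.0, 1.0]]
top [[585.6099918546223, 0.0, 320.9515323947303], [0.0, 585.6099918546223, 248.72635740110064], [0.0, 0.0, 1.0]] [[0.0825, -0.9966, 0.0037, -0.1045], [-0.9755, -0.0815, -0.2042, 0.5619], [0.2038, 0.0133, -0.9789, 1.1999], [0.0, 0.0, 0.0, 1.0]]
0.1 [ 0.16849796 -0.49698573  0.23080003] [ 0.41230786  0.57494779 -0.41168768  0.5744132 ] 1.00018171389999
```

View pics/scene0.png

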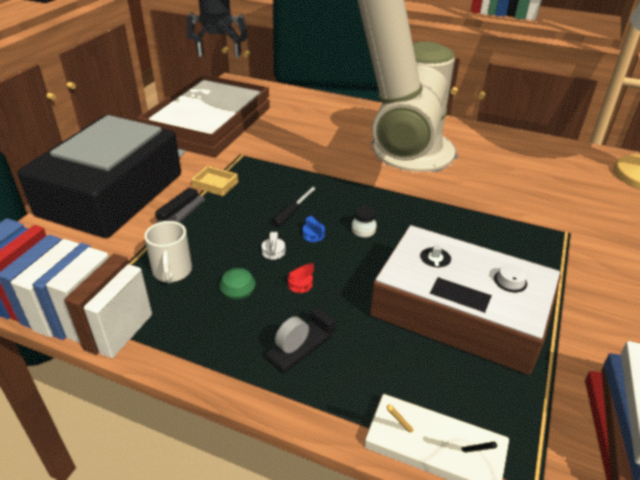

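View pics/top0.png

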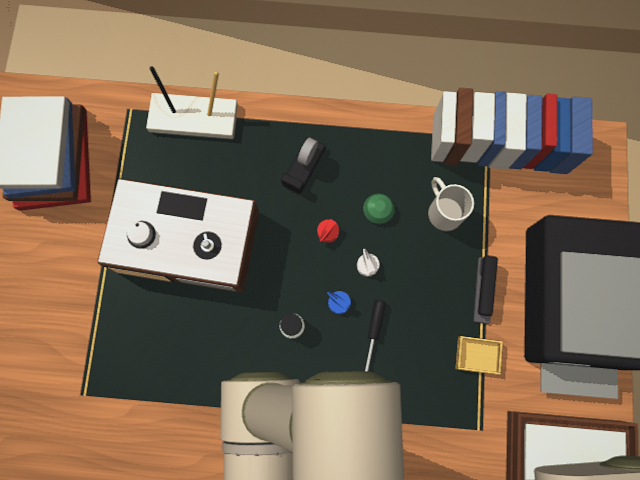

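The scene view shows the aluminium knob at about (273,246), the bare shaft at (436,257) and the round dial at (512,277). In the top view they are at (368,263), (207,243) and (141,234). Next I'll enlarge these spots.

```bash
python3 - <<'E'
import cv2, numpy as np
def crop(n,u,v,w,h,s):
    im=cv2.imread(f"pics/{n}0.png")[v:v+h,u:u+w]
    im=cv2.resize(im,None,fx=s,fy=s,interpolation=cv2.INTER_CUBIC)
    for k in range(0,w,10): cv2.putText(im,str(u+k),(k*s,8),0,.3,(0,255,255),1); cv2.line(im,(k*s,10),(k*s,14),(0,255,255),1)
    for k in range(0,h,10): cv2.putText(im,str(v+k),(0,k*s+4),0,.3,(0,255,255),1); cv2.line(im,(20,k*s),(25,k*s),(0,255,255),1)
    return im
a=np.vstack([np.hstack([crop("top",345,243,50,37,8),crop("top",182,225,50,37,8)]),np.hstack([crop("scene",250,227,50,37,8),crop("scene",411,238,50,37,8)])])
cv2.imwrite("pics/m1.png",a);print(a.shape)
E
```

```text
(592, 800, 3)
```

View pics/m1.png

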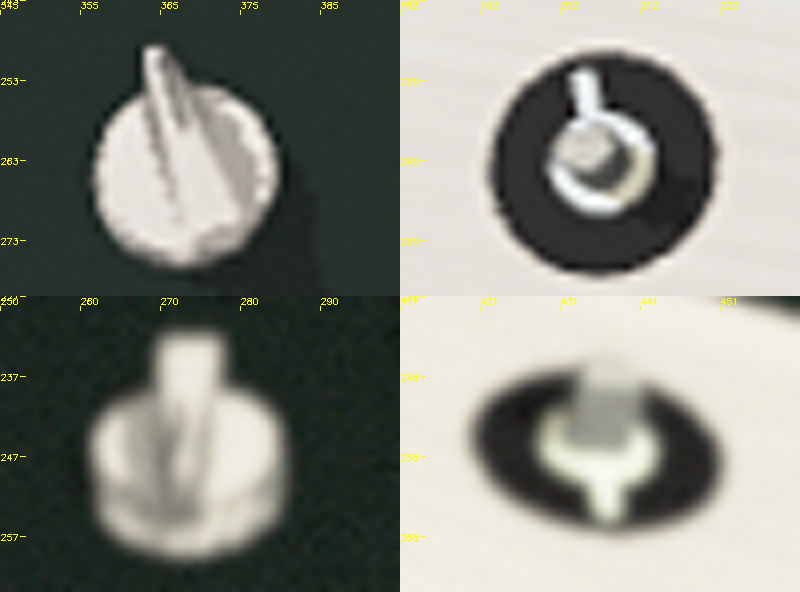

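The knob's nose points up in the top view: the tip is near (364,249) and the skirt centre near (368,265). The shaft's black plate is centred at about (207,245) top and (435,257) scene. Its tab ends near (204,234) top and (436,265) scene. I'll fit models to both views.

```bash
cat > h.py <<'E'
import cv2, numpy as np
from scipy.optimize import minimize, least_squares
def proj(f,P):
    c=np.asarray(P)@f["view"][:3,:3].T+f["view"][:3,3]
    q=c@f["mtx"].T; return q[:,:2]/q[:,2:]
def toplane(f,uv,z):
    R,t=f["view"][:3,:3],f["view"][:3,3]; C=-R.T@t
    d=R.T@np.linalg.solve(f["mtx"],[uv[0],uv[1],1.]); return C+d*(z-C[2])/d[2]
a=np.linspace(0,2*np.pi,48,endpoint=False); ci=np.c_[np.cos(a),np.sin(a)]*.024
bar=np.array([[-.02,-.007],[-.02,.007],[.014,.007],[.032,0],[.014,-.007]])
def lift(p,zs): return np.vstack([np.c_[p,np.full(len(p),z)] for z in zs])
parts=[lift(ci,(0,.018)),lift(bar,(.018,.038))]
def sil(f,x,y,yaw,z,box,S=8):
    R=cv2.Rodrigues(np.array([0,0,yaw],float))[0]; u,v,w,h=box
    m=np.zeros((h*S,w*S),np.uint8)
    for p in parts:
        q=(proj(f,p@R.T+[x,y,z])-[u,v]+.5)*S-.5
        cv2.fillConvexPoly(m,cv2.convexHull(np.round(q*16).astype(np.int32)),255,shift=4)
    return cv2.GaussianBlur(cv2.resize(m,(w,h),interpolation=cv2.INTER_AREA).astype(float)/255,(0,0),.6)
def fit(f,box,x0,z,lo,hi):
    u,v,w,h=box; g=f["frame"][v:v+h,u:u+w].astype(float).mean(2); g=np.clip((g-lo)/(hi-lo),0,1)
    c=lambda p:((sil(f,p[0],p[1],p[2]*10,z,box)-g)**2).sum()
    best=min((minimize(c,[x0[0],x0[1],(x0[2]+d)/10],method="Nelder-Mead",options=dict(initial_simplex=np.array([[x0[0],x0[1],(x0[2]+d)/10]]*4)+np.vstack([np.zeros(3),np.eye(3)*[.006,.006,.02]]),xatol=1e-5,fatol=1e-4)) for d in(-.25,0,.25)),key=lambda r:r.fun)
    return best.x*[1,1,10],best.fun
E
python3 - <<'E'
from h import *
T=np.load("pics/top0.npz");S=np.load("pics/scene0.npz")
c=toplane(T,(367.8,265),.01);n=toplane(T,(363.7,248.8),.038);print("rough",c,n,toplane(S,(273,250),.01))
y0=np.arctan2(n[1]-c[1],n[0]-c[0])
for nm,f,b in(("top",T,(349,243,35,38)),("scene",S,(257,225,34,38))):
    print(nm,fit(f,b,(c[0],c[1],y0),0,40,110))
for nm,f,b,tab in(("top",T,(190,228,34,34),(204.4,233.9)),("scene",S,(416,243,40,28),(436.4,265.))):
    u,v,w,h=b;g=f["frame"][v:v+h,u:u+w].mean(2);g=cv2.resize(g,None,fx=8,fy=8,interpolation=cv2.INTER_CUBIC)
    m=(g<130).astype(np.uint8);k,l,st,_=cv2.connectedComponentsWithStats(m);i=1+st[1:,4].argmax()
    (ex,ey),ax,an=cv2.fitEllipse(cv2.convexHull(cv2.findContours((l==i).astype(np.uint8),0,1)[0][0]))
    uv=((ex+.5)/8-.5+u,(ey+.5)/8-.5+v);P=toplane(f,uv,.1);Q=toplane(f,tab,.102)
    print(nm,uv,ax,P,"tab yaw",np.arctan2(*(Q-P)[1::-1]),np.linalg.norm((Q-P)[:2]))
# radio top corners / dial (top view)
D=toplane(T,(140.5,235),.122);print("dial",D)
E
```

```text
rough [ 0.55057348 -0.16363741  0.01      ] [ 0.58047684 -0.15037545  0.038     ] [ 0.55886721 -0.16091161  0.01      ]
top (array([ 0.55216495, -0.16315619,  0.41522616]), np.float64(18.62506084630577))
scene (array([ 0.552878  , -0.16403289,  0.25544794]), np.float64(51.02790140261496))
top (206.9535083770752, 245.0755558013916) (219.8572235107422, 230.90737915039062) [0.54795826 0.17838479 0.1       ] tab yaw 0.32865033986474684 0.024082021655235084
scene (431.7250289916992, 256.78321266174316) (143.29486083984375, 194.09613037109375) [0.55093206 0.17166826 0.1       ] tab yaw 0.5660906437825582 0.025809135405311483
dial [0.55321838 0.31159    0.122     ]
```

```bash
cat >> h.py <<'E'
from scipy.spatial.transform import Rotation as Rn
def quat(yaw,sg=1):
    x=np.array([0,0,-1.]);z=sg*np.array([-np.sin(yaw),np.cos(yaw),0]);return Rn.from_matrix(np.c_[x,np.cross(z,x),z]).as_quat()
E
python3 - <<'E'
from h import *
from bench import env, kinematics, monitor, eyes, job
T=np.load("pics/top0.npz");S=np.load("pics/scene0.npz")
P=toplane(S,(435.2,256.6),.1);Q=toplane(S,(436.4,265.),.102);print("scene shaft",P,np.arctan2(*(Q-P)[1::-1]),np.linalg.norm((Q-P)[:2]))
for f,tip in((T,(205.1,242.7)),(S,(436,246.5))): print("tip",toplane(f,tip,.124))
print(proj(T,[[.5485,.1784,.124]]),proj(S,[[.5485,.1784,.124]]))
for sg in(1,-1):
    q=[kinematics.ik(p,quat(y,sg)) for p,y in(([.552,-.1635,.12],.41),([.552,-.1635,.021],.41),([.549,.178,.2],.33))]
    print(sg,[None if k is None else np.round(k,2) for k in q])
E
```

```text
scene shaft [0.54776774 0.17756575 0.1       ] 0.3083113000488415 0.026181879628084312
tip [0.54780531 0.17765062 0.124     ]
tip [0.54763633 0.17550626 0.124     ]
[[204.77617682 242.33801493]] [[437.42402851 247.17368199]]
1 [array([-0.49,  0.53,  1.48, -0.  ,  1.13, -2.47]), array([-0.49,  0.66,  1.55, -0.  ,  0.92, -2.47]), array([ 0.11,  0.45,  1.38, -0.  ,  1.31, -1.79])]
-1 [array([-0.49,  0.53,  1.48, -0.  ,  1.13,  0.67]), array([-0.49,  0.66,  1.55, -0.  ,  0.92,  0.67]), array([ 0.11,  0.45,  1.38, -0.  ,  1.31,  1.35])]
```

```bash
python3 - <<'E'
from h import *
from bench import env, kinematics, monitor, eyes, job
q=quat(.41,-1)
env.reach([.5525,-.1635,.13],q)
print(env.movel([.5525,-.1635,.021],velocity=.1,guard=15))
env.close_gripper(60)
s=monitor.sense();print(s["clock"],s["position"],s["finger_gap"],s["contact_force"])
env.movel([.5525,-.1635,.20],velocity=.15)
s=monitor.sense();print(s["clock"],s["position"],s["finger_gap"],s["contact_force"])
env.reach([.5478,.178,.19],quat(.32,-1))
s=monitor.sense();print(s["clock"],s["position"],s["finger_gap"],s["contact_force"])
ims=[]
for n in("scene","top"):
    f=eyes.grab_frame(n);np.savez(f"pics/{n}1.npz",**f)
    c=proj(f,[[.5478,.178,.16]])[0].astype(int);print(n,c)
    ims.append(cv2.resize(f["frame"][c[1]-50:c[1]+50,c[0]-33:c[0]+33,::-1],None,fx=6,fy=6,interpolation=cv2.INTER_CUBIC))
cv2.imwrite("pics/m2.png",np.hstack(ims))
E
```

```text
False
3.875 [ 0.55266346 -0.16359419  0.02124093] 0.14626918980485124 [-0.20836336 -0.49944161  2.82059149]
5.2167 [ 0.55215509 -0.16333151  0.19907996] 0.1449792096198062 [ 0.42541603 -0.35725802 -0.85731772]
6.5083 [0.54815871 0.17701523 0.18993885] 0.14592025598822023 [ 0.07581126 -0.7014969  -0.21520197]
scene [440 231]
top [201 238]
```

View pics/m2.png

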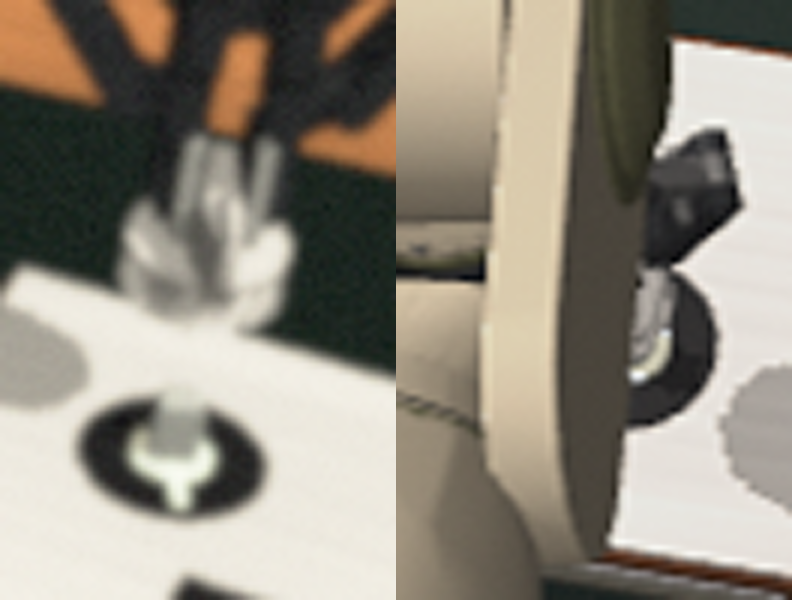

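The knob is held. In the scene view its skirt spans columns of about 426 to 456, above the shaft tip at about (437,246). The top view is blocked by the arm. I'll go lower and compare the knob and shaft directly.

```bash
python3 - <<'E'
from h import *
from bench import env, kinematics, monitor, eyes, job
env.movel([.5478,.178,.155],velocity=.1)
env.hold(.2)
s=monitor.sense();p=s["position"];print(s["clock"],p,s["contact_force"])
print("yaw",Rn.from_quat(s["ee_rot"]).as_matrix().round(3).tolist())
f=eyes.grab_frame("scene");np.savez("pics/scene2.npz",**f)
im=cv2.resize(f["frame"][205:275,400:480,::-1],None,fx=10,fy=10,interpolation=cv2.INTER_CUBIC)[:600]
R=cv2.Rodrigues(np.array([0,0,.32]))[0]
for q in parts:
    h=cv2.convexHull(((proj(f,q@R.T+[p[0],p[1],p[2]-.021])-[400,205]+.5)*10-.5).astype(np.int32));cv2.polylines(im,[h],True,(0,0,255),1)
for z in(.1,.124):
    c=((proj(f,[[.5478,.178,z]])[0]-[400,205]+.5)*10).astype(int);cv2.drawMarker(im,tuple(map(int,c)),(0,255,0),0,12,1)
cv2.imwrite("pics/m3.png",im)
E
```

```text
7.3083 [0.54812372 0.17800608 0.15570735] [ 0.33202408  0.43729067 -1.32123658]
yaw [[0.001, 0.949, 0.315], [0.0, 0.315, -0.949], [-1.0, 0.001, 0.0]]
```

View pics/m3.png

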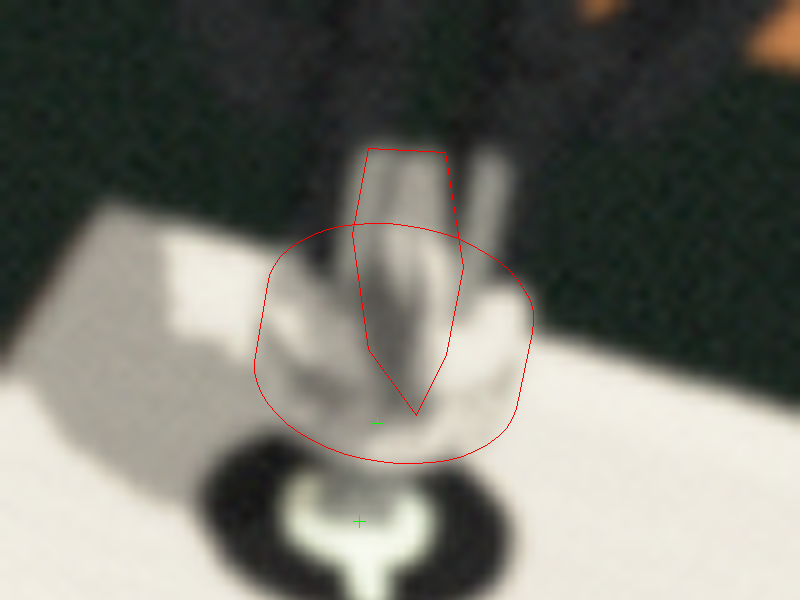

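The overlay agrees with the picture to within about 1 px: the skirt spans about 258 to 530 and the plate is centred at about (358,521) in the crop. I'll descend with a force guard.

```bash
python3 - <<'E'
from h import *
from bench import env, kinematics, monitor, eyes, job
env.movel([.5478,.178,.150],velocity=.05)
print(env.movel([.5478,.178,.133],velocity=.03,guard=6))
s=monitor.sense();print(s["clock"],s["position"],s["contact_force"],s["ft_torque"],s["finger_gap"])
E
```

```text
False
8.325 [0.54789177 0.17803292 0.1331104 ] [ 0.41565824  0.54604931 -0.12875717] [0.0078458  0.01464687 0.02951296] 0.1434054655662575
```

```bash
python3 - <<'E'
from h import *
from bench import env, kinematics, monitor, eyes, job
z=.133
while z>.121:
    z-=.001; g=env.movel([.5478,.178,z],velocity=.02,guard=25)
    s=monitor.sense();F=s["contact_force"];print(round(z,4),g,s["position"].round(4),F.round(1),round(s["clock"],2))
    if g or F[2]>18: break
env.hold(.5);s=monitor.sense();print(s["clock"],s["position"],s["contact_force"],s["ft_torque"],s["finger_gap"],abs(s["qvel"]).max())
f=eyes.grab_frame("scene");np.savez("pics/scene3.npz",**f)
im=cv2.resize(f["frame"][215:275,400:480,::-1],None,fx=10,fy=10,interpolation=cv2.INTER_CUBIC)
p=[.5478,.178,.105];R=cv2.Rodrigues(np.array([0,0,.32]))[0]
for q in parts:
    h=cv2.convexHull(((proj(f,q@R.T+p)-[400,215]+.5)*10-.5).astype(np.int32));cv2.polylines(im,[h],True,(0,0,255),1)
cv2.imwrite("pics/m4.png",im)
E
```

```text
0.132 False [0.5478 0.178  0.1321] [-0.8 -0.9 -0.7] 8.57
0.131 False [0.5478 0.178  0.131 ] [-0.1 -0.2  0.5] 8.82
0.13 False [0.5479 0.178  0.1302] [-1.1  0.4  1. ] 9.07
0.129 False [0.548  0.178  0.1293] [-1.1  0.3  4.1] 9.32
0.128 False [0.548  0.178  0.1284] [-1.  -0.9  4.7] 9.57
0.127 False [0.548  0.178  0.1275] [-1.3 -0.3  6.3] 9.82
0.126 False [0.548  0.178  0.1267] [-1.4  0.6  8.9] 10.07
0.125 False [0.5481 0.1781 0.1261] [-3.5  0.8 10.8] 10.32
0.124 False [0.5482 0.1781 0.126 ] [-4.8 -0.6 16.9] 10.57
0.123 False [0.5483 0.1781 0.1258] [-8.3 -1.8 23.9] 10.82
11.325 [0.54827741 0.17811253 0.12581129] [-7.47524765 -2.86180516 23.88474175] [-0.28127223  1.50857008  0.01102446] 0.14120863522412883 0.001581335374809403
```

View pics/m4.png

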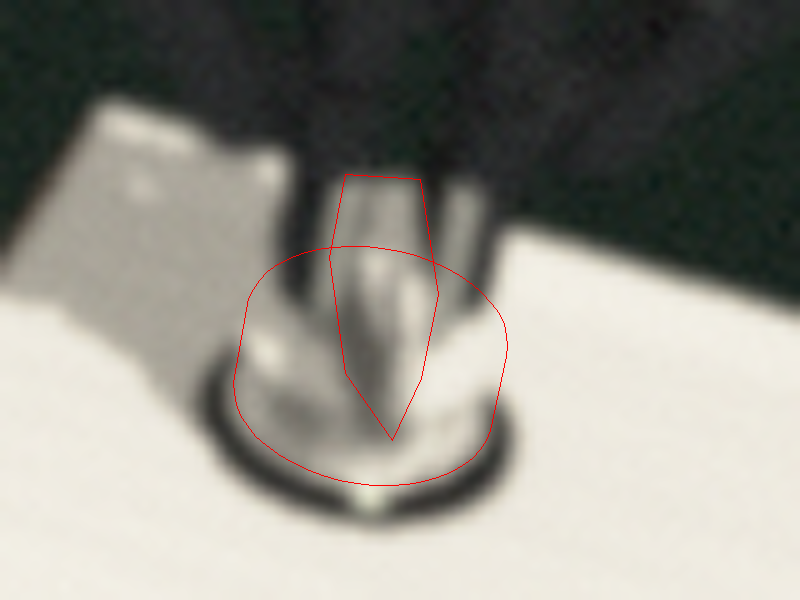

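The plate's black ring shows evenly around the skirt, and the nose points at the tab near (370,497). The knob is off the case. The force ramp of 4 to 10 N over 4 mm, then a hard stop at TCP z ≈ 0.126, matches a full press. I'm handing in.

```bash
python3 - <<'E'
from bench import monitor, job
job.hand_in();s=monitor.sense();print(s["clock"],s["position"],s["contact_force"],s["finger_gap"])
E
```

```text
the job is handed in; nothing more can be done
the job is handed in; nothing more can be done
```

I picked up the aluminium knob by its bar, turned it to the shaft's flat (yaw about 0.32 rad) and pushed it home on the bare shaft. I handed in at about 11.4 s with the knob still gripped and pressed in. No verdict was reported.

**Last checks:**
- **Insertion:** the knob slid on with almost no force, so the D bore matched the flat.
- **Press:** the spring pushed back with about 4 N rising to about 10 N over roughly 4 mm. A hard stop followed at tool height 0.126 m, as expected for fully pressed in.
- **Hold:** I kept about 24 N of downward push with the fingers closed on the bar and the arm still. There was also about 7 N of sideways force and a moment of about 1.5 N m at the tool.
- **Last picture:** the knob is centred over the shaft's black plate, with its nose at the collar tab and its skirt off the case.

**Not verified:**
- **Shaft travel:** I judged it from force and height, since it can't be read directly.
- **Top camera:** the arm blocked its view of the shaft, so the final check used the scene camera only.
- **Yaw readings:** for the loose knob, the two cameras disagreed (0.42 and 0.26 rad). I used the top camera's value.
- **Dial and bystanders:** I did not check them in a picture after the moves. Nothing in the force readings suggested contact with them.

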